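# Shift the reel winder into third

### The arm

A 7-joint arm with a two-finger parallel gripper is mounted at the origin on the work surface. World frame = base frame: x ahead of the robot, y to its left, z up, the work surface at z = 0. Lengths are in m, angles in rad, forces in N, time in s.
With the tool pointing down it reaches from about 0.4 to 0.875 m from the base axis. Payload 19.3 kg.
Tool frame: the origin (TCP) lies at the very end of the fingers, on their centre line; the grasp point (between the pads) lies 19 mm behind it; z points along the fingers, y is the direction in which the jaws open and shut (so a half turn about z gives the same grasp; the last joint's range is limited). The gripper opens to 85 mm and grips with 20 to 120 N. Pads are 22 mm wide; open, the fingers measure 114 mm over their backs; the gripper's body (76 mm by 85 mm) begins 54 mm behind the grasp point. The pads swing forward as they close: fully open they stand 13 mm farther back than shut.
Start: joints at [-1.273, 0.521, -0.036, 1.599, 0.021, 1.021, -0.113], TCP at [0.225, 0.583, 0.231] pointing down, gripper open.
Joint ranges: [-2.91, 2.91], [-0.3, 2.13], [-1.5, 1.42], [0.17, 2.43], [-1.26, 4.41], [0.16, 1.93], [-2.52, 2.52]. Speed limits (rad/s): [1.89, 1.89, 2.39, 2.39, 3.01, 3.01, 3.01].

### API

Orientations are given as [roll, pitch, yaw] about the fixed x, y, z axes, in that order (R = Rz(yaw) Ry(pitch) Rx(roll)).
In Python, from workcell import bot gives the robot as it stands. The module is installed in compiled form; this text tells all that it offers.
- The arm moves only by the shell command python3 -m inch 'ROWS' [FORCE]. ROWS is JSON, a list of rows, each an object of numbers: "dx", "dy", "dz": the shift along the tool's x, y, z in mm; "rx", "ry", "rz": the turn, a rotation vector about the tool's x, y, z in rad; "hand": the closure, from -1 (fully open) to 1 (shut), so that 0 is half open. In form: [{"dx": .., "dy": .., "dz": .., "rx": .., "ry": .., "rz": .., "hand": ..}, ...]. A call has 1 to 10 rows; each row shifts and turns the commanded pose from where the row before left it, along the tool's axes as they then stand; what a row does not reach is not made up. A row lasts 1/10 s, in which the tool goes at most 50 mm and 8.59 degrees, less where a joint would pass 70% of its speed; a pose out of reach is approached as far as the arm can. A call with a gripper value outside its range is refused whole. The fingers move at their own pace and stop on an object; FORCE is the grip in N (left out, the last holds). Time passes only in rows, so rows that do not move let the fingers close. It gives the time, the measured TCP pose, the force and the opening at its end, in the units of the state.
- bot.observe(): the state, without advancing time (a new reading comes with each control period).
- bot.grab_frame(name): name is "scene" or "side" or "wrist"; returns (picture, depth): 400x640x3 uint8, red, green, blue; 400x640 float32, m along the optical axis (not along the pixel's ray), 0 where there is no reading.
- bot.get_calibration(name): a dict with "vertical_fov" (degrees; the focal length in pixels is half the picture's height over the tangent of half this angle, whatever the lens; pixels are square), "cx", "cy" (the principal point, pixels), "origin" and "orientation" of the camera in the world. Camera axes: x right, y down, z forward; pixel columns grow to the right and rows downward; lengths in m; the calibration is good to about 2 mm. A picture is of the moment at which its call begins: read the wrist's pose just before it. get_calibration takes no time and is no camera call; for the wrist camera it gives the pose at the moment of the call.
- bot.job_done(): hands the job in, once; it reports no verdict.
Trained networks look in the newest picture that a camera, given by its name, has taken for a name from the list of things; names that differ only in an ending like _2 or _b are one class to them, and where a whole thing is asked for, a point or a joint stands for the part that bears it (a point fixed in the world has none). Each returns a list of dicts, best first, with "score" (0 to 1); they miss things now and then, are a little off and sometimes report something else, mostly with a low value. They report only what shows in the picture. A call takes as long as a camera call.
- bot.trace(camera, target): "region" (400x640 bool, what is visible of it) and "box" ([left, top, right, bottom] in pixels, round what is visible of it).
- bot.tip_of(camera, target): "centre" ([row, column] in pixels: a listed point, or the origin of a listed thing).
The state is a dict: "clock": time; "qpos": joint angles; "qd": joint speeds; "joint_efforts": joint torques, N m; "position": TCP position; "tool_rot": TCP orientation; "force": force on the tool from outside, world axes, zero at the start; "moment": the same for the moment, N m; "grip_width": finger opening in m.
Only numpy, scipy, OpenCV 4.12 (cv2) and the standard library are available. Lean on these libraries where they do the work, as an engineer would, in place of code of your own. Each camera call takes 0.05 s, during which the arm holds its last target.

### The job

Put the bench reel winder into third gear: with your fingertips push its gear lever along the H-shaped gate into the neutral cross-slot, across to the other side, and then forward, fully home into the third slot (the one with three green dots). Only push the knob: do not pull it up, do not force the lever, do not go into the fourth slot, and leave everything else on the bench where it is.

Things in the scene. Friction and masses are not known exactly. Their poses are not given: they have to be found in the camera images.
- winder: White bench reel winder, screwed down: housing 240 x 200 mm, top at 80 mm, black motor on its left, blue reel on its right. Origin: at table height right under the lever's pivot and the centre of the H gate. Axes: +x forward (away from the robot at zero yaw), +y left, +z up. Housing spans x -90 to +150, y -100 to +100 mm
- gate_center (a point): Centre of the H gate at the top of the 94 x 94 mm aluminium gate plate, 86 mm up. Two slots along the winder's x, 28 mm apart, 15 mm wide (stem 10 mm), joined at x = 0 by the neutral cross-slot along y, 16 mm wide. First slot forward left (1 dot), second rearward left (2), third forward right (3 green), fourth rearward right (4). The lever starts anywhere along the left-hand slot line
- reel_top (a point): Top of the blue reel, the winder's highest fixed part, 157 mm above the table. In the winder's axes the reel spans x = -15 to +135 mm and y = -118 to -170 mm
- knob_center (a point): Centre of the red ball knob (diameter 34 mm) on the steel gear stick, 155 mm up when upright, 140 above the pivot. In the winder's axes it lies at x = -39 (second, fourth), 0 (neutral) or +39 mm (first, third), y = +29 (left) or -29 mm (right), and sinks up to 9 mm in the slot ends. To pass across its x must be within 5 mm of 0. The stick stays where left; pushing takes about 3 N
- third_slot (a point): Middle of the three green dots on the gate plate, beyond the end of the third slot: at x = +37, y = -21.5, z = 86 mm in the winder's axes
- gear_forward (a joint): Lean of the stick forward, rad: 0 = neutral, +0.28 = forward slot end (first, third), -0.28 = rearward slot end (second, fourth). Stays by friction, no spring
- gear_across (a joint): Lean of the stick to the right, rad: about -0.2 = in the left slots (first, second), about +0.2 = in the right slots (third, fourth); stops at -0.235 and +0.235; the stem clears into the right slots only beyond +0.17. Stays by friction, no spring
- knob_lift (a joint): How far the knob is pulled up along the stick, m: 0 = down (a spring holds it down with 10 N), 0.012 = fully up. It is the lock-out release for other work and stays down here
- tape_roll: Paper tape roll, 52 mm diameter, 18 mm high, lying on top of the winder's housing at its left rear corner; origin at its underside. Bystander
- parts_bin: Small open black bin 130 x 100 x 60 mm with green parts, on the table left of the winder. Origin under its centre. Bystander
- screwdriver: Screwdriver lying on the table, right of the winder. Bystander
- glue: Small bottle, 44 mm diameter, 100 mm high, with orange cap, standing on the table right of the winder. Origin at its underside. Bystander
- spare_reel: Empty white reel 120 mm diameter, 28 mm high, lying on the table to the right. Origin at its underside. Bystander
- mug: Blue mug 76 mm diameter, 90 mm high, on the table, far left. Origin at its underside. Bystander
- driver_bits: Grey case 70 x 45 x 22 mm on the table, left and nearer the robot. Origin at its underside. Bystander

How it is judged:
By the outcome, as a careful person would: the job done as asked, in the order asked, and still so for the second after the job is handed in, with the robot touching nothing.
It also fails if it takes over 62 s, if anything falls off the work surface, if the arm or the gripper's body presses on something with over 40 N, if the wrist force passes 120 N, or if a joint passes its speed limit or range.

## Working session

There is one attempt and no reset: what is moved stays moved. The work goes in short steps, Python scripts to look and compute and a shell command to move; the robot and the scene stay as the last step left them, time stands still between calls to the robot, and variables do not carry over. Pictures are saved under pics/ and viewed, and the job is handed in when it is done.

```bash
mkdir -p pics; cat > h.py <<'E'
import numpy as np,cv2
from scipy.spatial.transform import Rotation as R
from workcell import bot
def cam(name):
    c=bot.get_calibration(name); f=200/np.tan(np.radians(c["vertical_fov"])/2)
    o=np.array(c["orientation"])
    M=o if o.shape==(3,3) else (R.from_euler('xyz',o).as_matrix() if o.size==3 else R.from_quat(o).as_matrix())
    return f,c["cx"],c["cy"],np.array(c["origin"]),M
def px2w(cm,r,c,d):
    f,cx,cy,o,M=cm
    return o+M@np.array([(c-cx)/f*d,(r-cy)/f*d,d])
def ray_z(cm,r,c,z):
    f,cx,cy,o,M=cm; v=M@np.array([(c-cx)/f,(r-cy)/f,1.]); return o+v*(z-o[2])/v[2]
def w2px(cm,p):
    f,cx,cy,o,M=cm; q=M.T@(np.array(p)-o); return cy+f*q[1]/q[2],cx+f*q[0]/q[2],q[2]
def save(p,n): cv2.imwrite('pics/'+n,cv2.cvtColor(p,cv2.COLOR_RGB2BGR))
E
python3 - <<'E'
from h import *
np.set_printoptions(precision=4,suppress=True)
s=bot.observe();print(s)
for n in("scene","side"):
    print(bot.get_calibration(n))
    p,d=bot.grab_frame(n);save(p,n+'0.png');cm=cam(n)
    np.savez('/tmp/'+n,d=d,p=p)
    for t,z in(("gate_center",.086),("knob_center",.15),("third_slot",.086),("reel_top",.157),("winder",0)):
        for q in bot.tip_of(n,t)[:2]:
            r,c=q["centre"];print(n,t,q["score"],r,c,ray_z(cm,r,c,z),px2w(cm,r,c,d[int(r),int(c)]))
E
```

```text
{'clock': 0.0, 'qpos': array([-1.2732,  0.522 , -0.0363,  1.6   ,  0.0212,  1.0211, -0.1128]), 'qd': array([ 0.0003,  0.0001, -0.0009,  0.0008, -0.0005, -0.0002, -0.0007]), 'joint_efforts': array([  0.0002, -92.7083,   1.9801, -36.9931,   0.0178,   0.0083,
         0.    ]), 'position': array([0.2246, 0.5829, 0.2307]), 'tool_rot': array([-3.1404,  0.0001,  2.7738]), 'force': array([ 0.4729,  0.2464, -0.3884]), 'moment': array([-0.0204, -0.0281,  0.0647]), 'grip_width': 0.08546337867234369}
{'vertical_fov': 49.31816602279611, 'cx': 314.2754610852676, 'cy': 195.94503159441018, 'origin': array([1.1011, 0.4128, 1.103 ]), 'orientation': array([-2.5315,  0.0153,  2.2079])}
scene gate_center 0.79 222.3 347.7 [0.5558 0.1034 0.086 ] [0.5537 0.1022 0.0821]
scene gate_center 0.4 135.5 221.7 [ 0.5229 -0.3995  0.086 ] [ 0.489  -0.4471  0.0264]
scene knob_center 0.68 224.4 354.7 [0.5849 0.1408 0.15  ] [0.5913 0.1442 0.1619]
scene third_slot 0.58 232.3 336.0 [0.6004 0.0956 0.086 ] [0.6023 0.0967 0.0898]
scene reel_top 0.81 214.4 288.0 [ 0.6643 -0.0127  0.157 ] [ 0.6444 -0.0321  0.1139]
scene winder 0.58 238.5 342.8 [0.5635 0.0964 0.    ] [0.6014 0.1187 0.0778]
{'vertical_fov': 57.97554646464001, 'cx': 317.63481859835144, 'cy': 193.65972118787727, 'origin': array([-0.0936, -0.7341,  0.6596]), 'orientation': array([-2.0794,  0.0248, -0.7363])}
side gate_center 0.72 192.4 299.0 [0.5491 0.0876 0.086 ] [0.5519 0.0911 0.0835]
side knob_center 0.61 168.3 295.5 [0.5751 0.1323 0.15  ] [0.5724 0.1288 0.152 ]
side third_slot 0.64 184.2 309.9 [0.6129 0.1061 0.086 ] [0.6224 0.1173 0.0783]
side reel_top 0.86 172.3 347.4 [ 0.664  -0.0209  0.157 ] [0.7067 0.0193 0.1287]
side winder 0.96 211.9 298.8 [0.5561 0.1038 0.    ] [0.4899 0.0184 0.0672]
```

View pics/scene0.png

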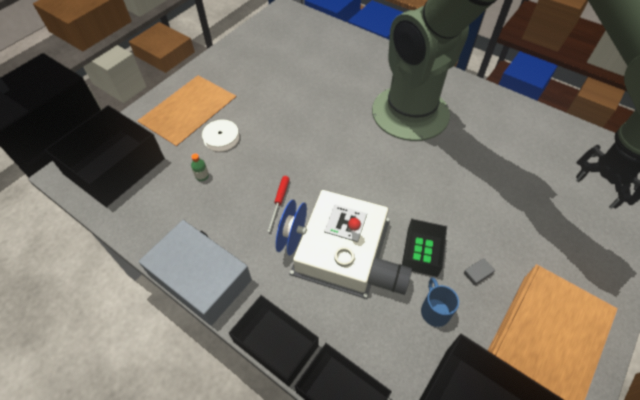

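View pics/side0.png

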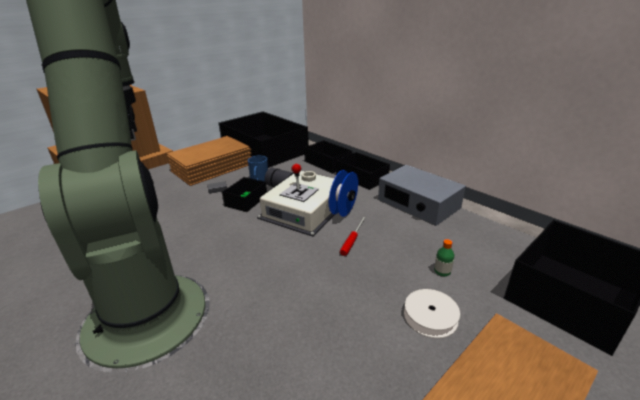

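```bash
python3 - <<'E'
from h import *
for n,(a,b,c,e) in(("scene",(160,300,260,440)),("side",(120,260,210,390))):
    p=np.load('/tmp/'+n+'.npz')['p'][a:b,c:e]; save(cv2.resize(p,None,fx=4.4,fy=4.2,interpolation=cv2.INTER_CUBIC),n+'0z.png')
E
```

```text
(no output)
```

View pics/scene0z.png

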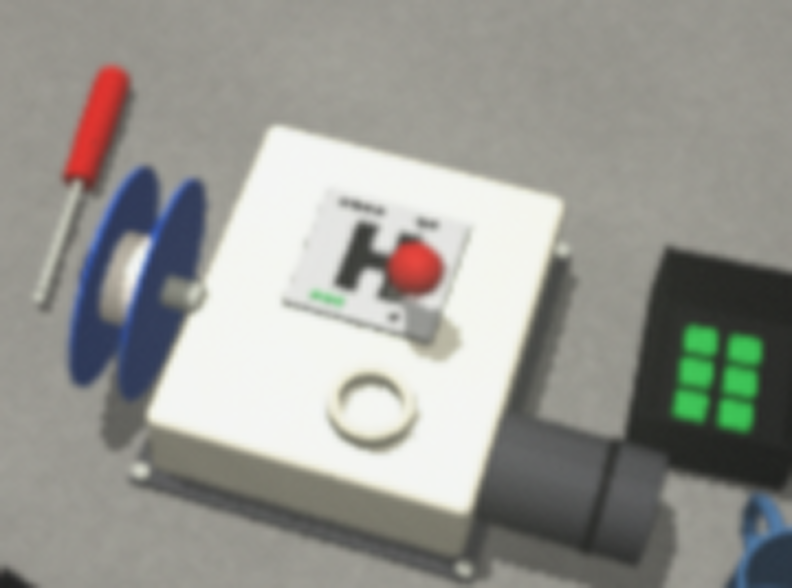

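View pics/side0z.png

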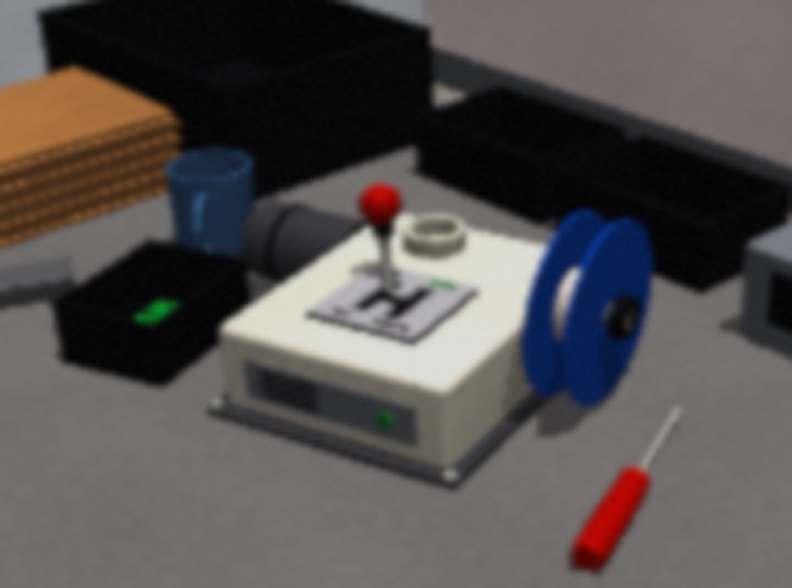

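```bash
python3 - <<'E'
from h import *
np.set_printoptions(precision=4,suppress=True)
loc=np.array([[-90,-100],[-90,100],[150,-100],[150,100]])/1000
# origin bias-free fits per camera
for n,cs,off in(("scene",[(272,125),(565,200),(150,425),(468,515)],(260,160)),("side",[(442,388),(222,330),None,None],(210,120))):
    cm=cam(n); z=np.load('/tmp/'+n+'.npz'); P=[];L=[]
    for c,l in zip(cs,loc):
        if c is None: continue
        w=ray_z(cm,c[1]/4.2+off[1],c[0]/4.4+off[0],.08); P.append(w[:2]);L.append(l);print(n,w)
    P=np.array(P);L=np.array(L)
    a=P-P.mean(0);b=L-L.mean(0)
    yaw=np.arctan2((b[:,0]*a[:,1]-b[:,1]*a[:,0]).sum(),(a*b).sum())
    Rm=np.array([[np.cos(yaw),-np.sin(yaw)],[np.sin(yaw),np.cos(yaw)]])
    t=P.mean(0)-Rm@L.mean(0);print('yaw',yaw,'org',t,'res',P-(L@Rm.T+t))
    # knob: red mask
    p=z['p'].astype(int);m=(p[...,0]>130)&(p[...,1]<70)&(p[...,2]<70)
    k,lab,st,ce=cv2.connectedComponentsWithStats(m.astype(np.uint8))
    for i in range(1,k):
        if st[i,4]>20:
            c,r=ce[i];d=np.median(z['d'][lab==i]);rr=px2w(cm,r,c,d+.012)
            print('red',ce[i],st[i],rr,'local',Rm.T@(rr[:2]-t), 'ray155',Rm.T@(ray_z(cm,r,c,.152)[:2]-t))
    # top surface depth points
    f,cx,cy,o,M=cm;d=z['d'];v,u=np.mgrid[:400,:640]
    W=o+(np.stack([(u-cx)/f*d,(v-cy)/f*d,d],-1))@M.T
    mm=(abs(W[...,2]-.08)<.006)&(W[...,0]>.4)&(W[...,0]<.8)&(abs(W[...,1]-.1)<.17)&(p.min(-1)>110)
    print(mm.sum(),cv2.minAreaRect((W[mm][:,:2]*1000).astype(np.float32)))
E
```

```text
scene [ 0.5051 -0.0206  0.08  ]
scene [0.4457 0.1669 0.08  ]
scene [0.7323 0.0552 0.08  ]
scene [0.6722 0.2386 0.08  ]
yaw 0.3132233448327923 org [0.5603 0.1008] res [[-0.0004  0.0015]
 [ 0.0018 -0.0013]
 [-0.0015  0.0033]
 [ 0.     -0.0035]]
red [281.8323 188.9876] [275 177  14  25 161] [ 0.5376 -0.1494  0.0158] local [-0.0987 -0.231 ] ray155 [-0.0098 -0.1858]
red [353.2346 223.5556] [348 218  11  11  81] [0.5844 0.1361 0.149 ] local [0.0339 0.0262] ray155 [0.0357 0.0265]
4669 ((587.6912841796875, 102.7879867553711), (241.8698272705078, 293.1583251953125), 17.205148696899414)
side [ 0.5007 -0.0247  0.08  ]
side [0.4402 0.1526 0.08  ]
yaw 0.3292307053016828 org [0.5556 0.0931] res [[-0.002  0.006]
 [ 0.002 -0.006]]
red [296. 166.] [292 164   9   5  33] [0.5837 0.1399 0.1531] local [0.0417 0.0353] ray155 [0.0438 0.0366]
red [348.8636 241.0065] [341 231  17  21 154] [ 0.5424 -0.146   0.0164] local [-0.0898 -0.2219] ray155 [-0.2568 -0.2959]
1562 ((582.90478515625, 108.61418151855469), (242.08248901367188, 200.56802368164062), 19.470788955688477)
```

```bash
python3 -m inch '[{"rz":0.147,"dz":-15,"hand":1},{"rz":0.147,"dz":-15,"hand":1},{"rz":0.147,"dz":-15,"hand":1},{"rz":0.147,"dz":-15,"hand":1},{"rz":0.147,"dz":-15,"hand":1},{"rz":0.147,"dz":-15,"hand":1}]'
python3 -m inch '[{"dx":-47,"dy":14,"hand":1},{"dx":-47,"dy":14,"hand":1},{"dx":-47,"dy":14,"hand":1},{"dx":-47,"dy":14,"hand":1},{"dx":-47,"dy":14,"hand":1},{"dx":-47,"dy":14,"hand":1},{"dx":-47,"dy":14,"hand":1},{"dx":-47,"dy":14,"hand":1},{"dx":-47,"dy":14,"hand":1},{"dx":-47,"dy":14,"hand":1}]'
python3 - <<'E'
from h import *
print(bot.observe())
print(bot.get_calibration("wrist"))
p,d=bot.grab_frame("wrist");save(p,'w1.png')
E
```

```text
{'clock': 0.6, 'qpos': array([-1.27323186,  0.52142434, -0.03631351,  1.59951347,  0.02119384,
        1.02110069, -0.11278312]), 'qd': array([ 0.00150994,  0.00142592,  0.00140071, -0.00133197, -0.00153601,
       -0.00216133,  0.00016557]), 'joint_efforts': array([-1.68517699e-04, -9.26476765e+01,  1.97758086e+00, -3.70154393e+01,
        1.81795534e-02,  1.77156446e-03,  1.49170019e-04]), 'position': array([0.22471452, 0.58318544, 0.23127062]), 'tool_rot': array([-3.14153056e+00, -7.80334171e-06,  2.77381088e+00]), 'force': array([-0.38534667, -0.79650188, -0.11186337]), 'moment': array([0.03764968, 0.0006814 , 0.02509397]), 'grip_width': 0.08519817052686629}
{'vertical_fov': 60.388256927059146, 'cx': 327.2806434345747, 'cy': 195.6172836899589, 'origin': array([0.15480556, 0.60805702, 0.3737399 ]), 'orientation': array([ 2.85076952e+00, -9.17535561e-04,  1.20119905e+00])}schema error: expected keys dx, dy, dz, rx, ry, rz, hand
schema error: expected keys dx, dy, dz, rx, ry, rz, hand
```

View pics/w1.png

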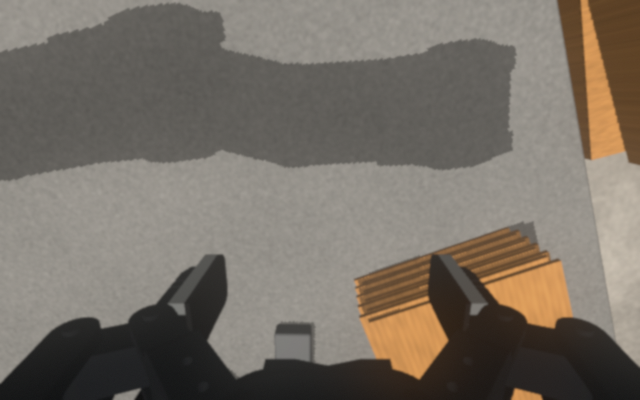

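```bash
python3 -m inch '[{"dx":0,"dy":0,"dz":-15,"rx":0,"ry":0,"rz":0.147,"hand":1},{"dx":0,"dy":0,"dz":-15,"rx":0,"ry":0,"rz":0.147,"hand":1},{"dx":0,"dy":0,"dz":-15,"rx":0,"ry":0,"rz":0.147,"hand":1},{"dx":0,"dy":0,"dz":-15,"rx":0,"ry":0,"rz":0.147,"hand":1},{"dx":0,"dy":0,"dz":-15,"rx":0,"ry":0,"rz":0.147,"hand":1},{"dx":0,"dy":0,"dz":-15,"rx":0,"ry":0,"rz":0.149,"hand":1}]'
python3 -m inch '[{"dx":-47,"dy":13,"dz":0,"rx":0,"ry":0,"rz":0,"hand":1},{"dx":-47,"dy":13,"dz":0,"rx":0,"ry":0,"rz":0,"hand":1},{"dx":-47,"dy":13,"dz":0,"rx":0,"ry":0,"rz":0,"hand":1},{"dx":-47,"dy":13,"dz":0,"rx":0,"ry":0,"rz":0,"hand":1},{"dx":-47,"dy":13,"dz":0,"rx":0,"ry":0,"rz":0,"hand":1},{"dx":-47,"dy":13,"dz":0,"rx":0,"ry":0,"rz":0,"hand":1},{"dx":-47,"dy":13,"dz":0,"rx":0,"ry":0,"rz":0,"hand":1},{"dx":-47,"dy":13,"dz":0,"rx":0,"ry":0,"rz":0,"hand":1},{"dx":-47,"dy":13,"dz":0,"rx":0,"ry":0,"rz":0,"hand":1},{"dx":-47,"dy":13,"dz":0,"rx":0,"ry":0,"rz":0,"hand":1}]'
python3 -m inch '[{"dx":-45,"dy":13,"dz":0,"rx":0,"ry":0,"rz":0,"hand":1},{"dx":-45,"dy":13,"dz":0,"rx":0,"ry":0,"rz":0,"hand":1},{"dx":-44,"dy":13,"dz":0,"rx":0,"ry":0,"rz":0,"hand":1},{"dx":0,"dy":0,"dz":0,"rx":0,"ry":0,"rz":0,"hand":1}]'
python3 - <<'E'
from h import *
s=bot.observe();print(s['clock'],s['position'],s['tool_rot'],s['grip_width'])
p,d=bot.grab_frame("wrist");cm=cam("wrist");save(p,'w2.png');np.savez('/tmp/w2',p=p,d=d,o=cm[3],M=cm[4],f=cm[:3])
E
```

```text
clock: 1.25
position: [0.2247, 0.5831, 0.322]
tool_rot: [-3.142, -0.0, 1.884]
force: [0.8, 0.5, 0.0]
grip_width: 0.0003
clock: 2.25
position: [0.4964, 0.1759, 0.3216]
tool_rot: [3.141, -0.0, 1.89]
force: [1.0, 1.5, -0.7]
grip_width: -0.0001
clock: 2.65
position: [0.5767, 0.0566, 0.3213]
tool_rot: [3.141, 0.003, 1.883]
force: [-2.1, 0.7, -0.4]
grip_width: 0.0001
2.65 [0.57667476 0.05662643 0.32126133] [3.14143367e+00 2.75107090e-03 1.88270675e+00] 0.00013787641205951262
```

View pics/w2.png

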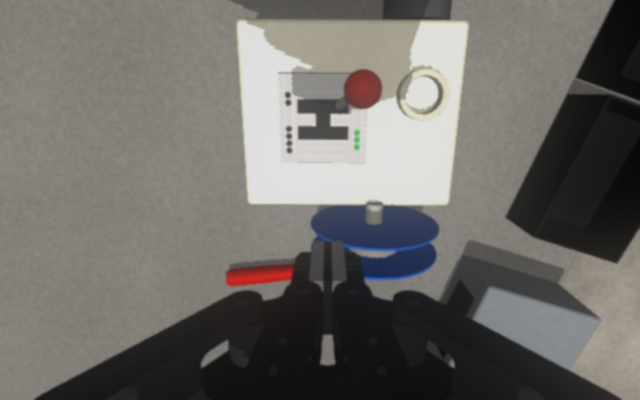

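```bash
python3 - <<'E'
from h import *
np.set_printoptions(precision=4,suppress=True)
z=np.load('/tmp/w2.npz');cm=(*z['f'],z['o'],z['M']);p=z['p'].astype(int);d=z['d']
L=np.array([[-90,100],[150,100],[150,-100],[-90,-100]])/1000
C=[(21,237),(23,467),(205,449),(205,249)]
P=np.array([ray_z(cm,r,c,.08)[:2] for r,c in C])
a=P-P.mean(0);b=L-L.mean(0)
yaw=np.arctan2((b[:,0]*a[:,1]-b[:,1]*a[:,0]).sum(),(a*b).sum())
Rm=np.array([[np.cos(yaw),-np.sin(yaw)],[np.sin(yaw),np.cos(yaw)]]);t=P.mean(0)-Rm@L.mean(0)
print(yaw,t,P-(L@Rm.T+t))
loc=lambda w:Rm.T@(w[:2]-t)
for nm,r,c in(("gate c",120,323),("plate tl",72,280),("plate br",163,365),("dots",140,357)): print(nm,loc(ray_z(cm,r,c,.086)))
hsv=cv2.cvtColor(z['p'],cv2.COLOR_RGB2HSV)
m=(((hsv[...,0]<8)|(hsv[...,0]>172))&(hsv[...,1]>120)).astype(np.uint8)
k,lab,st,ce=cv2.connectedComponentsWithStats(m)
for i in range(1,k):
    if st[i,4]>100:
        c,r=ce[i];dd=np.median(d[lab==i]);w=px2w(cm,r,c,dd+.011);print(ce[i],st[i],w,loc(w),loc(ray_z(cm,r,c,.15)))
print('tape',loc(ray_z(cm,94,423,.09)))
s=bot.observe();print('tcp',loc(s['position']),s['tool_rot'])
E
```

```text
0.31119169690656234 [0.5556 0.0989] [[ 0.0037 -0.0007]
 [-0.0028 -0.0044]
 [-0.003   0.0019]
 [ 0.002   0.0032]]
gate c [0.0001 0.0007]
plate tl [-0.0443  0.0493]
plate br [ 0.0468 -0.0461]
dots [ 0.0372 -0.0206]
[362.5699  87.7045] [346  71  34  35 951] [0.5793 0.1413 0.1486] [0.0355 0.0331] [0.0354 0.0331]
[259.1316 274.8031] [ 226  264   68   22 1102] [ 0.5347 -0.1476  0.0121] [-0.0953 -0.2282] [-0.0648 -0.1496]
tape [0.1044 0.0277]
tcp [ 0.0069 -0.0434] [-3.1412  0.0011  1.8851]
```

```bash
python3 -m inch '[{"dx":24,"dy":25,"dz":0,"rx":0,"ry":0,"rz":0,"hand":1},{"dx":24,"dy":25,"dz":0,"rx":0,"ry":0,"rz":0,"hand":1},{"dx":24,"dy":27,"dz":0,"rx":0,"ry":0,"rz":0,"hand":1},{"dx":0,"dy":0,"dz":40,"rx":0,"ry":0,"rz":0,"hand":1},{"dx":0,"dy":0,"dz":40,"rx":0,"ry":0,"rz":0,"hand":1},{"dx":0,"dy":0,"dz":40,"rx":0,"ry":0,"rz":0,"hand":1},{"dx":0,"dy":0,"dz":0,"rx":0,"ry":0,"rz":0,"hand":1}]'
cat > look.py <<'E'
from h import *
import sys
np.set_printoptions(precision=4,suppress=True)
t=np.array([.5556,.0989]);y=.311;Rm=np.array([[np.cos(y),-np.sin(y)],[np.sin(y),np.cos(y)]])
loc=lambda w:Rm.T@(w[:2]-t)
s=bot.observe();print(s['clock'],'tcp loc',loc(s['position'])*1000,'z',s['position'][2],s['tool_rot'],'F loc',Rm.T@s['force'][:2],s['force'][2])
for n in sys.argv[2:]:
    p,d=bot.grab_frame(n);cm=cam(n)
    hsv=cv2.cvtColor(p,cv2.COLOR_RGB2HSV)
    m=(((hsv[...,0]<8)|(hsv[...,0]>172))&(hsv[...,1]>120)&(hsv[...,2]>50)).astype(np.uint8)
    k,lab,st,ce=cv2.connectedComponentsWithStats(m)
    for i in range(1,k):
        if st[i,4]>20:
            c,r=ce[i];dd=np.median(d[lab==i]);w=px2w(cm,r,c,dd+.011)
            if w[2]>.1: print(n,ce[i],st[i],'knob',w[2],loc(w)*1000,'ray',loc(ray_z(cm,r,c,.15))*1000)
    if n=="scene": p=cv2.resize(p[160:300,260:440],None,fx=4.2,fy=4.2)
    if n=="side": p=cv2.resize(p[120:260,210:390],None,fx=4.2,fy=4.2)
    save(p,n+sys.argv[1]+'.png')
E
python3 look.py 3 wrist scene
```

```text
clock: 3.4
position: [0.6222, 0.156, 0.1969]
tool_rot: [-3.134, -0.0, 1.891]
force: [0.0, -0.2, 0.4]
grip_width: 0.0
3.4 tcp loc [80.9037 34.0217] z 0.19685625405375104 [-3.1341 -0.0005  1.8913] F loc [-0.058  -0.2381] 0.40616166001882453
wrist [254.8636 229.5419] [ 228  204   55   52 2244] knob 0.15207323989204224 [36.9383 27.3204] ray [36.4676 26.468 ]
```

View pics/wrist3.png

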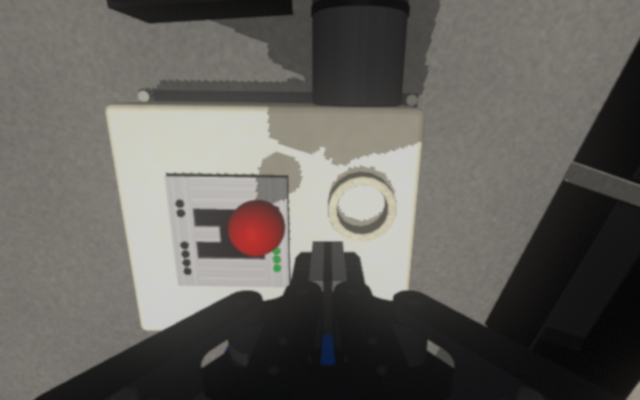

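View pics/scene3.png

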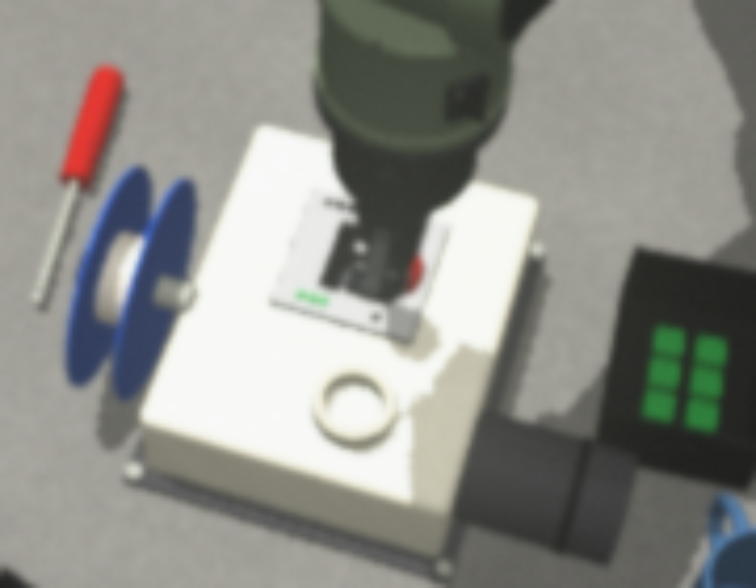

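```bash
python3 -m inch '[{"dx":-5,"dy":0,"dz":30,"rx":0,"ry":0,"rz":0,"hand":1},{"dx":0,"dy":0,"dz":28,"rx":0,"ry":0,"rz":0,"hand":1},{"dx":0,"dy":0,"dz":0,"rx":0,"ry":0,"rz":0,"hand":1},{"dx":0,"dy":0,"dz":0,"rx":0,"ry":0,"rz":0,"hand":1}]'
python3 look.py 4 wrist side
```

```text
clock: 3.9
position: [0.6277, 0.1509, 0.1457]
tool_rot: [3.139, -0.0, 1.89]
force: [0.4, 0.0, 1.3]
grip_width: 0.0005
3.9 tcp loc [84.5222 27.4011] z 0.14569413551039911 [ 3.1394 -0.0001  1.8899] F loc [ 0.4184 -0.1343] 1.2790202893301834
wrist [222.138  259.6216] [ 186  225   75   71 4146] knob 0.14914715649831892 [35.5306 27.8802] ray [35.813  28.3194]
side [296. 168.] [292 164   9   9  71] knob 0.1466512524544269 [37.4941 29.6914] ray [31.5505 25.617 ]
```

View pics/wrist4.png

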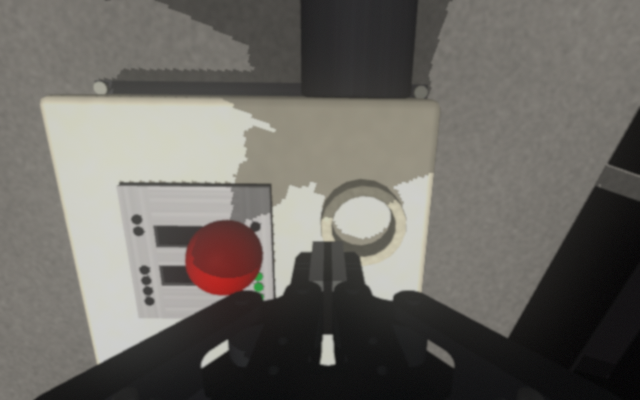

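View pics/side4.png

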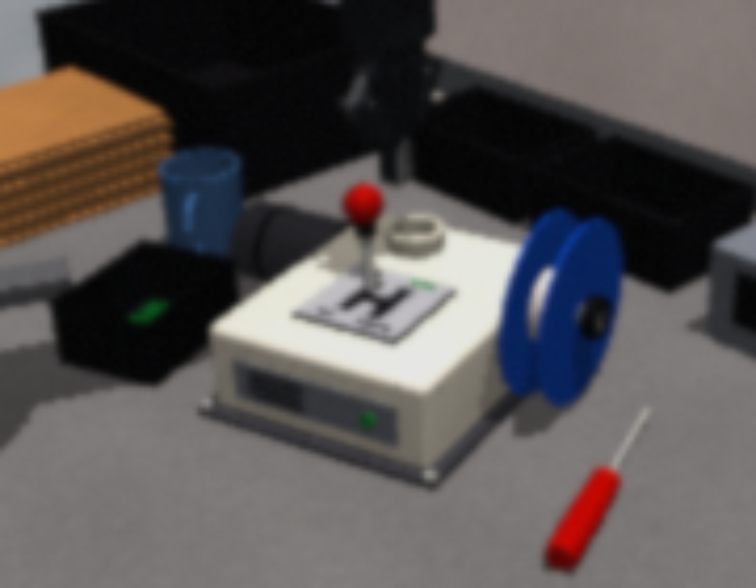

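```bash
python3 -m inch '[{"dx":0,"dy":-6,"dz":4,"rx":0,"ry":0,"rz":0,"hand":1},{"dx":0,"dy":-6,"dz":0,"rx":0,"ry":0,"rz":0,"hand":1},{"dx":0,"dy":-4,"dz":0,"rx":0,"ry":0,"rz":0,"hand":1},{"dx":0,"dy":-4,"dz":0,"rx":0,"ry":0,"rz":0,"hand":1},{"dx":0,"dy":-4,"dz":0,"rx":0,"ry":0,"rz":0,"hand":1},{"dx":0,"dy":-4,"dz":0,"rx":0,"ry":0,"rz":0,"hand":1},{"dx":0,"dy":0,"dz":0,"rx":0,"ry":0,"rz":0,"hand":1},{"dx":0,"dy":0,"dz":0,"rx":0,"ry":0,"rz":0,"hand":1}]'
python3 look.py 5 wrist side
```

```text
clock: 4.8
position: [0.6007, 0.1418, 0.14]
tool_rot: [3.14, 0.0, 1.89]
force: [3.4, 1.6, 3.6]
grip_width: 0.0002
4.8 tcp loc [56.027  27.0104] z 0.14000778273033992 [3.1398 0.0001 1.8897] F loc [3.6765 0.4634] 3.567581016779698
wrist [258.0823 263.8351] [ 220  229   77   72 4166] knob 0.15097273280021997 [24.4557 29.734 ] ray [24.2434 29.2187]
side [294.3377 168.4416] [290 164  10  10  77] knob 0.14919149813742083 [27.5427 29.6709] ray [26.1163 28.6823]
```

View pics/wrist5.png

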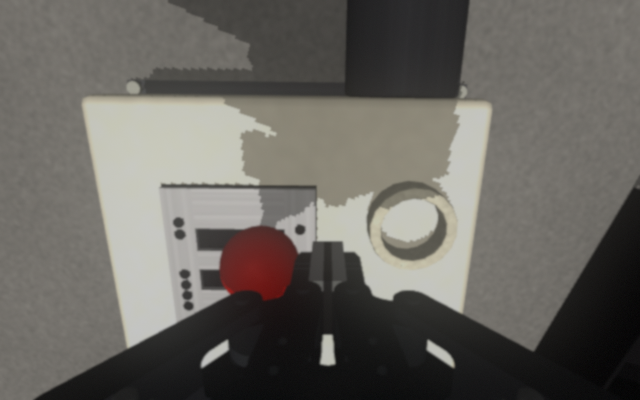

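View pics/side5.png

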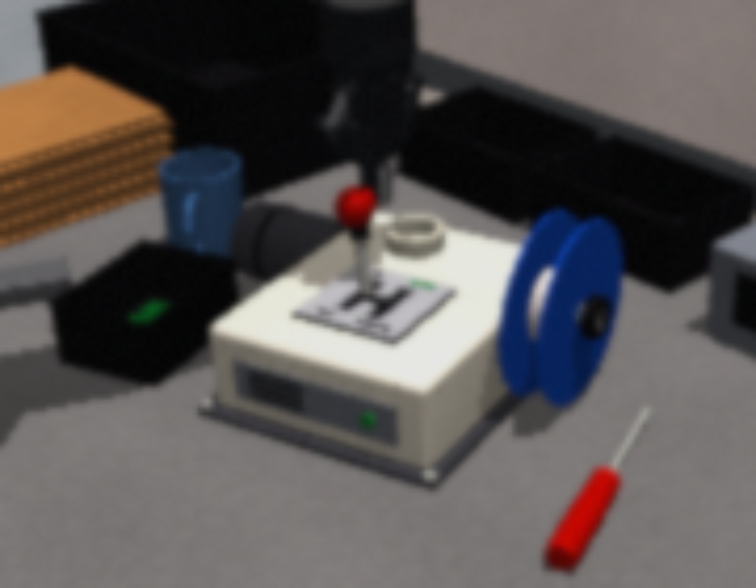

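```bash
python3 -m inch '[{"dx":0,"dy":-4,"dz":0,"rx":0,"ry":0,"rz":0,"hand":1},{"dx":0,"dy":-4,"dz":0,"rx":0,"ry":0,"rz":0,"hand":1},{"dx":0,"dy":-4,"dz":0,"rx":0,"ry":0,"rz":0,"hand":1},{"dx":0,"dy":-4,"dz":0,"rx":0,"ry":0,"rz":0,"hand":1},{"dx":0,"dy":-4,"dz":0,"rx":0,"ry":0,"rz":0,"hand":1},{"dx":0,"dy":-3,"dz":0,"rx":0,"ry":0,"rz":0,"hand":1},{"dx":0,"dy":0,"dz":0,"rx":0,"ry":0,"rz":0,"hand":1},{"dx":0,"dy":0,"dz":0,"rx":0,"ry":0,"rz":0,"hand":1}]'
python3 look.py 6 wrist side
```

```text
clock: 5.7
position: [0.5781, 0.1343, 0.1392]
tool_rot: [-3.141, 0.0, 1.89]
force: [1.8, 0.3, 1.8]
grip_width: 0.0005
5.7 tcp loc [32.2435 26.8308] z 0.13918502174293496 [-3.141   0.      1.8897] F loc [ 1.7813 -0.2371] 1.7886934944257278
wrist [256.303  265.9452] [ 217  232   78   69 4053] knob 0.15329839541392568 [ 0.6467 30.1965] ray [-0.1006 28.4235]
side [290.037  170.8025] [285 166  11  10  81] knob 0.15125859973180722 [ 2.199  29.7752] ray [ 4.3658 31.3207]
```

View pics/wrist6.png

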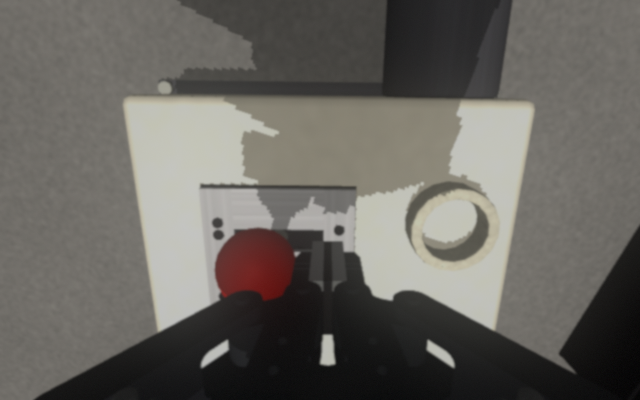

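View pics/side6.png

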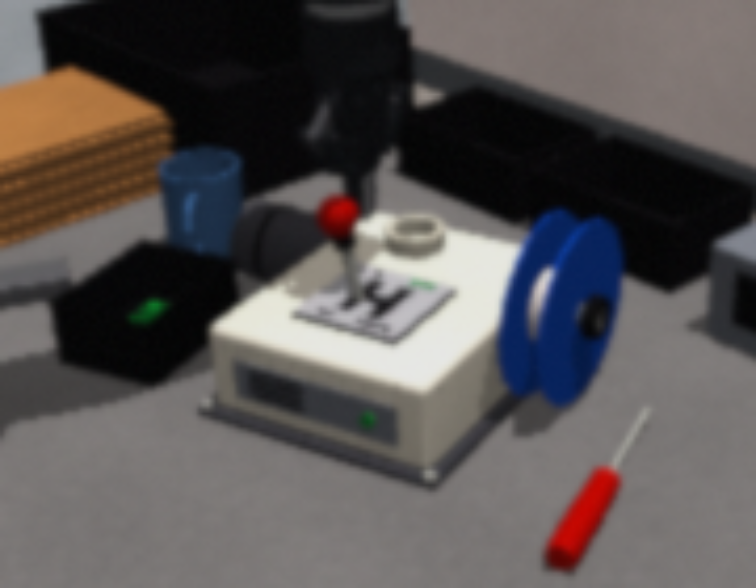

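```bash
python3 -m inch '[{"dx":0,"dy":-1,"dz":0,"rx":0,"ry":0,"rz":0,"hand":1},{"dx":0,"dy":0,"dz":0,"rx":0,"ry":0,"rz":0,"hand":1},{"dx":0,"dy":15,"dz":0,"rx":0,"ry":0,"rz":0,"hand":1},{"dx":0,"dy":0,"dz":0,"rx":0,"ry":0,"rz":0,"hand":1},{"dx":22,"dy":0,"dz":0,"rx":0,"ry":0,"rz":0,"hand":1},{"dx":22,"dy":0,"dz":0,"rx":0,"ry":0,"rz":0,"hand":1},{"dx":0,"dy":0,"dz":0,"rx":0,"ry":0,"rz":0,"hand":1},{"dx":0,"dy":-23,"dz":0,"rx":0,"ry":0,"rz":0,"hand":1},{"dx":0,"dy":-23,"dz":0,"rx":0,"ry":0,"rz":0,"hand":1},{"dx":0,"dy":0,"dz":0,"rx":0,"ry":0,"rz":0,"hand":1}]'
python3 look.py 7 side scene
python3 - <<'E'
from h import *
p,d=bot.grab_frame("side");cm=cam("side")
E
```

```text
clock: 6.8
position: [0.5315, 0.1647, 0.1392]
tool_rot: [-3.139, -0.0, 1.889]
force: [-0.2, -0.4, 0.1]
grip_width: 0.0002
6.8 tcp loc [-2.8275 70.0408] z 0.13915915935405956 [-3.1391 -0.      1.8891] F loc [-0.2961 -0.3022] 0.13813660016427223
side [289.675 170.7  ] [285 166  10  10  80] knob 0.1517466245783372 [ 1.4666 30.6747] ray [ 4.4739 32.8245]
scene [357.8247 211.2474] [353 206  11  11  97] knob 0.15465712043938995 [ 2.6883 28.3723] ray [-0.3205 27.864 ]
```

View pics/scene7.png

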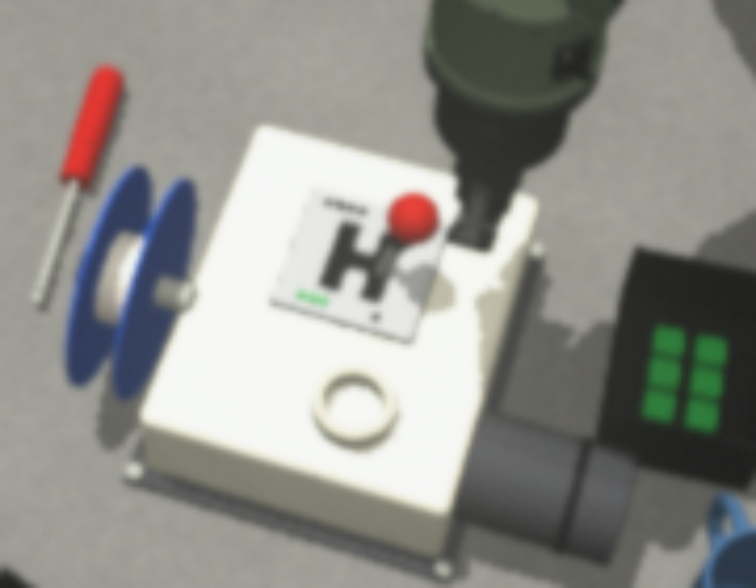

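View pics/side7.png

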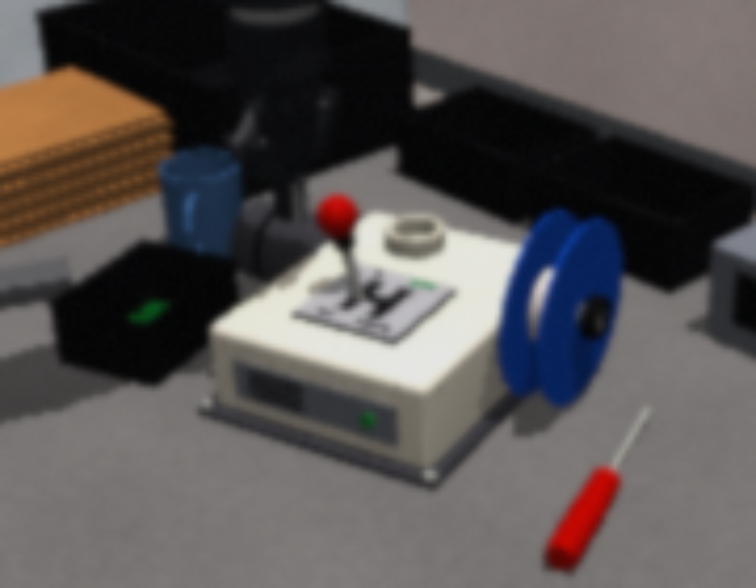

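```bash
python3 -m inch '[{"dx":-6,"dy":3,"dz":0,"rx":0,"ry":0,"rz":0,"hand":1},{"dx":-4,"dy":0,"dz":0,"rx":0,"ry":0,"rz":0,"hand":1},{"dx":-4,"dy":0,"dz":0,"rx":0,"ry":0,"rz":0,"hand":1},{"dx":-4,"dy":0,"dz":0,"rx":0,"ry":0,"rz":0,"hand":1},{"dx":-4,"dy":0,"dz":0,"rx":0,"ry":0,"rz":0,"hand":1},{"dx":-4,"dy":0,"dz":0,"rx":0,"ry":0,"rz":0,"hand":1},{"dx":0,"dy":0,"dz":0,"rx":0,"ry":0,"rz":0,"hand":1}]'
python3 look.py 8 side scene
```

```text
clock: 7.65
position: [0.5453, 0.1418, 0.1394]
tool_rot: [3.142, 0.0, 1.889]
force: [-1.6, 2.9, 1.6]
grip_width: 0.0
7.65 tcp loc [ 3.3266 43.9981] z 0.13936708985301594 [3.1415 0.0002 1.8891] F loc [-0.6422  3.2658] 1.5827895377911285
side [292.6753 170.6234] [288 166  10  10  77] knob 0.1546787046502457 [ 1.3689 18.6292] ray [ 9.4704 24.3098]
scene [352.9643 209.2619] [348 205  11  11  84] knob 0.15739294614223898 [ 2.4532 15.1015] ray [-2.3386 14.1885]
```

View pics/side8.png

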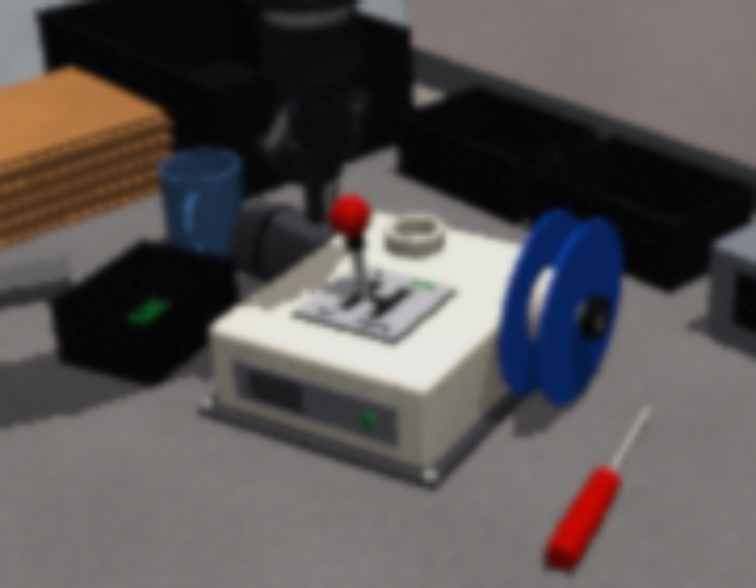

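```bash
python3 -m inch '[{"dx":-4,"dy":-1,"dz":0,"rx":0,"ry":0,"rz":0,"hand":1},{"dx":-4,"dy":-1,"dz":0,"rx":0,"ry":0,"rz":0,"hand":1},{"dx":-4,"dy":0,"dz":0,"rx":0,"ry":0,"rz":0,"hand":1},{"dx":-4,"dy":0,"dz":0,"rx":0,"ry":0,"rz":0,"hand":1},{"dx":-4,"dy":0,"dz":0,"rx":0,"ry":0,"rz":0,"hand":1},{"dx":-4,"dy":0,"dz":0,"rx":0,"ry":0,"rz":0,"hand":1},{"dx":-4,"dy":0,"dz":0,"rx":0,"ry":0,"rz":0,"hand":1},{"dx":-4,"dy":0,"dz":0,"rx":0,"ry":0,"rz":0,"hand":1},{"dx":-4,"dy":0,"dz":0,"rx":0,"ry":0,"rz":0,"hand":1},{"dx":-4,"dy":0,"dz":0,"rx":0,"ry":0,"rz":0,"hand":1}]'
python3 look.py 9 side scene wrist
```

```text
clock: 8.75
position: [0.5558, 0.1035, 0.1393]
tool_rot: [-3.141, 0.0, 1.89]
force: [-0.3, 2.7, 0.7]
grip_width: -0.0001
8.75 tcp loc [1.5968 4.2661] z 0.13926365498608928 [-3.1414  0.      1.8898] F loc [0.5712 2.6703] 0.6775603525388845
side [303.0241 173.241 ] [298 169  11  10  83] knob 0.15403244104543068 [  1.325  -21.1341] ray [  8.2981 -16.5615]
scene [337.8116 204.7101] [334 201  10  10  69] knob 0.15815790388675288 [  1.5558 -26.1575] ray [ -3.7438 -27.522 ]
wrist [327.3229 350.3653] [319 334  17  32 449] knob 0.16042292020427829 [ -0.4161 -28.414 ] ray [ -0.3624 -37.4362]
```

View pics/side9.png

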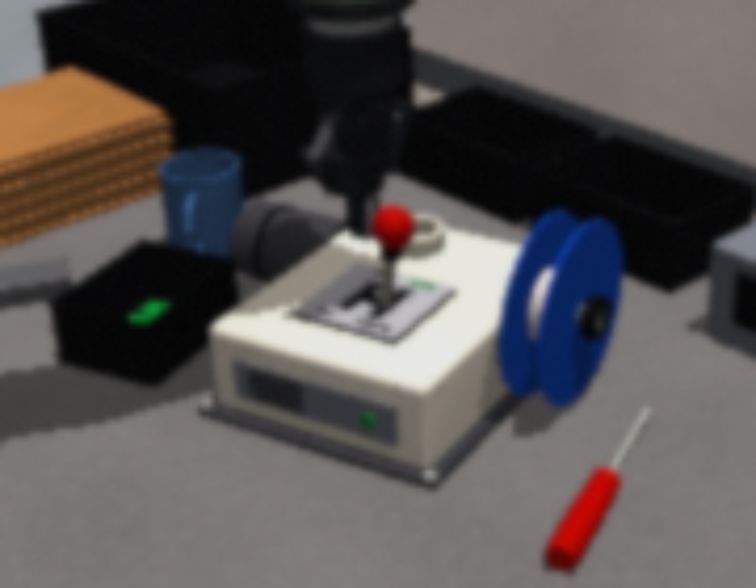

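View pics/wrist9.png

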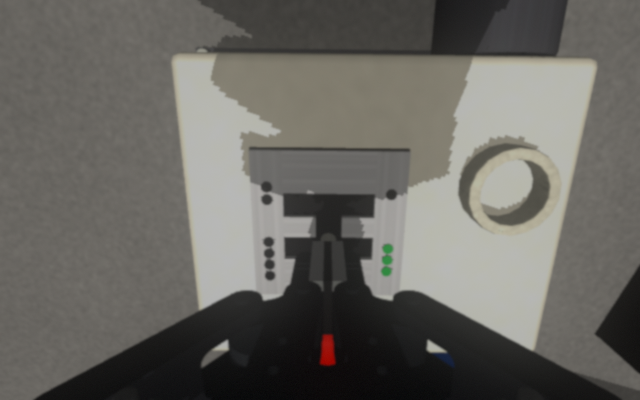

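```bash
python3 -m inch '[{"dx":-3,"dy":0,"dz":0,"rx":0,"ry":0,"rz":0,"hand":1},{"dx":-2,"dy":0,"dz":0,"rx":0,"ry":0,"rz":0,"hand":1},{"dx":0,"dy":0,"dz":0,"rx":0,"ry":0,"rz":0,"hand":1},{"dx":0,"dy":0,"dz":0,"rx":0,"ry":0,"rz":0,"hand":1}]'
python3 look.py 10 side scene
```

```text
clock: 9.3
position: [0.5572, 0.099, 0.1392]
tool_rot: [-3.141, 0.0, 1.89]
force: [-0.7, 1.1, -0.9]
grip_width: -0.0002
9.3 tcp loc [ 1.6078 -0.3849] z 0.13919561401042985 [-3.1413  0.      1.8897] F loc [-0.3291  1.3042] -0.9255694800999521
side [304.4458 173.9518] [300 169  10  11  83] knob 0.15278013415819536 [  1.1477 -26.5524] ray [  5.9424 -23.4374]
scene [336.1268 204.4085] [332 200  10  11  71] knob 0.15735997735221974 [  1.4956 -30.7447] ray [ -3.2821 -32.0104]
```

View pics/side10.png

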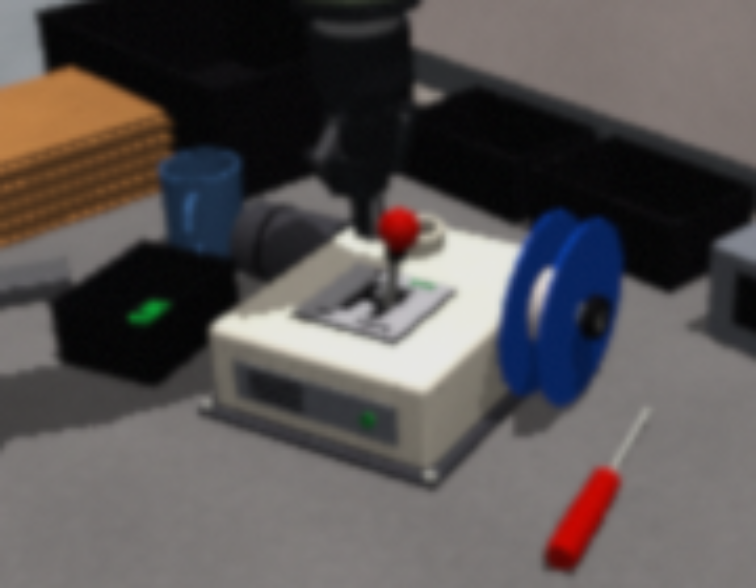

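View pics/scene10.png

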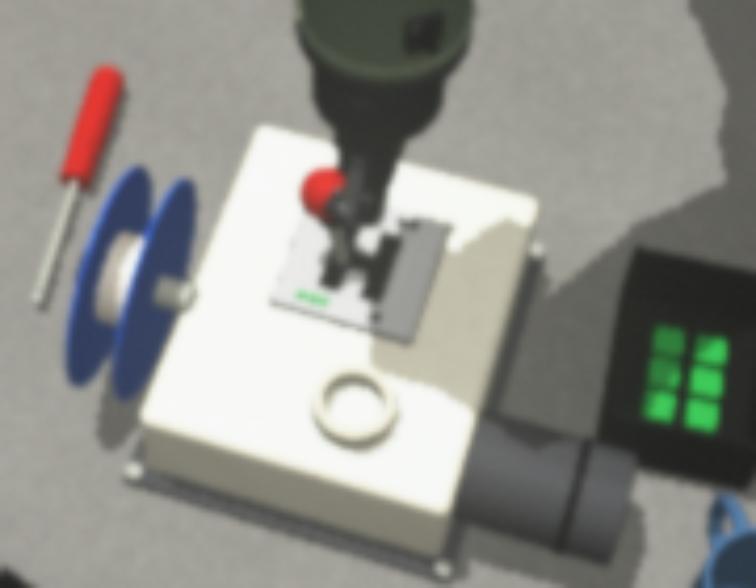

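```bash
python3 -m inch '[{"dx":12,"dy":0,"dz":0,"rx":0,"ry":0,"rz":0,"hand":1},{"dx":0,"dy":-21,"dz":0,"rx":0,"ry":0,"rz":0,"hand":1},{"dx":0,"dy":-21,"dz":0,"rx":0,"ry":0,"rz":0,"hand":1},{"dx":0,"dy":-21,"dz":0,"rx":0,"ry":0,"rz":0,"hand":1},{"dx":0,"dy":0,"dz":0,"rx":0,"ry":0,"rz":0,"hand":1},{"dx":-20,"dy":0,"dz":3,"rx":0,"ry":0,"rz":0,"hand":1},{"dx":-20,"dy":0,"dz":0,"rx":0,"ry":0,"rz":0,"hand":1},{"dx":0,"dy":0,"dz":0,"rx":0,"ry":0,"rz":0,"hand":1},{"dx":0,"dy":0,"dz":0,"rx":0,"ry":0,"rz":0,"hand":1}]'
python3 look.py 11 wrist side scene
```

```text
clock: 10.3
position: [0.5067, 0.0531, 0.1364]
tool_rot: [3.141, -0.0, 1.889]
force: [-0.2, 0.5, -0.8]
grip_width: 0.0001
10.3 tcp loc [-60.5494 -28.5957] z 0.1363536957822533 [ 3.1412 -0.      1.8894] F loc [-0.0932  0.5262] -0.7840443761194992
wrist [482.5526 280.7731] [ 439  240   86   80 5192] knob 0.15466987720389014 [  0.4083 -28.6911] ray [  2.807  -31.4305]
side [304.6   174.025] [300 169  10  11  80] knob 0.15302136155634305 [  0.5031 -27.5456] ray [  5.7125 -24.1646]
scene [337.0645 205.6452] [332 201  11  11  93] knob 0.15552062924175936 [  3.2586 -27.5966] ray [ -0.3079 -28.5258]
```

View pics/wrist11.png

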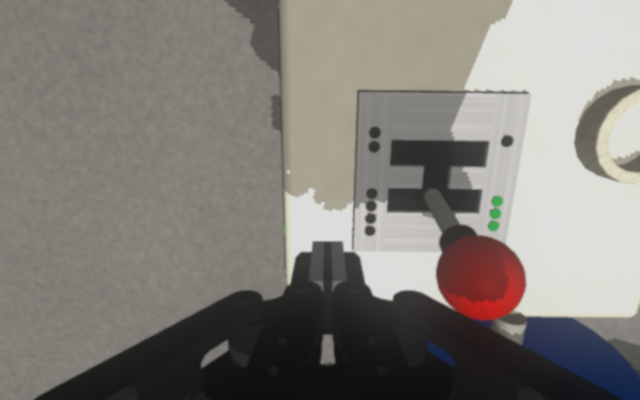

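View pics/scene11.png

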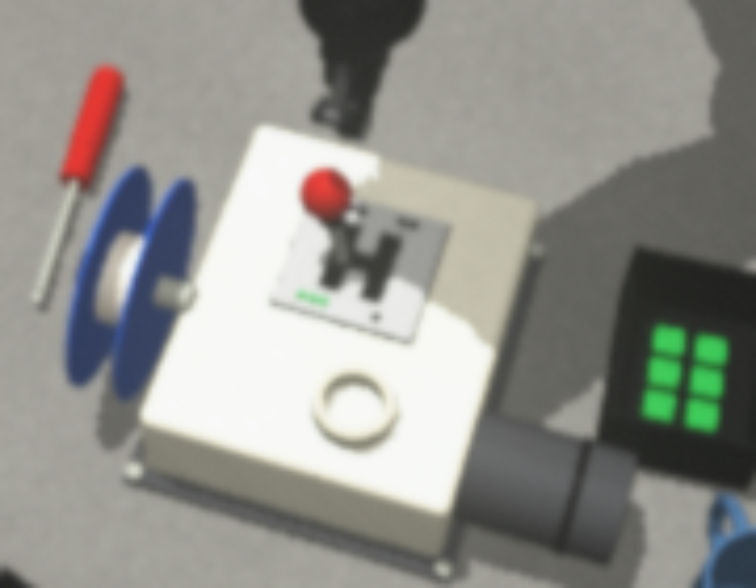

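```bash
python3 -m inch '[{"dx":0,"dy":10,"dz":0,"rx":0,"ry":0,"rz":0,"hand":1},{"dx":0,"dy":10,"dz":0,"rx":0,"ry":0,"rz":0,"hand":1},{"dx":0,"dy":4,"dz":0,"rx":0,"ry":0,"rz":0,"hand":1},{"dx":0,"dy":4,"dz":0,"rx":0,"ry":0,"rz":0,"hand":1},{"dx":0,"dy":4,"dz":0,"rx":0,"ry":0,"rz":0,"hand":1},{"dx":0,"dy":4,"dz":0,"rx":0,"ry":0,"rz":0,"hand":1},{"dx":0,"dy":4,"dz":0,"rx":0,"ry":0,"rz":0,"hand":1},{"dx":0,"dy":4,"dz":0,"rx":0,"ry":0,"rz":0,"hand":1},{"dx":0,"dy":0,"dz":0,"rx":0,"ry":0,"rz":0,"hand":1}]'
python3 look.py 12 wrist side
```

```text
clock: 11.35
position: [0.5485, 0.0666, 0.1363]
tool_rot: [3.141, 0.0, 1.89]
force: [-1.9, -1.1, 0.6]
grip_width: -0.0002
11.35 tcp loc [-16.6636 -28.537 ] z 0.13628482235232192 [3.1414 0.0001 1.8898] F loc [-2.144  -0.5024] 0.624574889713555
wrist [399.9116 268.8733] [ 362  236   79   65 3780] knob 0.1530381774420311 [ 10.4757 -24.7708] ray [ 11.2027 -26.4274]
side [308.0455 172.8409] [306 169   6   9  44] knob 0.15189548807414222 [ 14.9325 -31.6294] ray [ 18.2473 -29.5283]
```

View pics/wrist12.png

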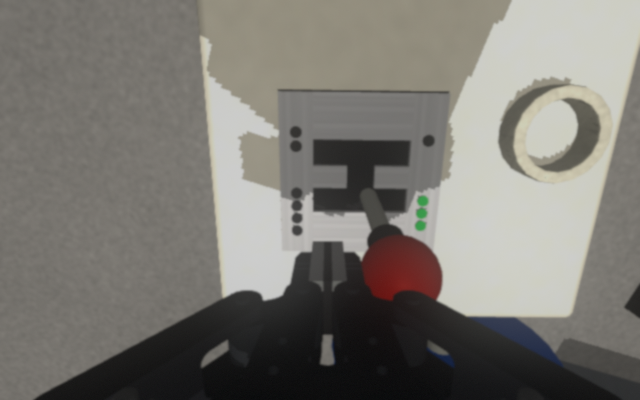

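```bash
python3 -m inch '[{"dx":0,"dy":4,"dz":0,"rx":0,"ry":0,"rz":0,"hand":1},{"dx":0,"dy":4,"dz":0,"rx":0,"ry":0,"rz":0,"hand":1},{"dx":0,"dy":4,"dz":0,"rx":0,"ry":0,"rz":0,"hand":1},{"dx":0,"dy":4,"dz":0,"rx":0,"ry":0,"rz":0,"hand":1},{"dx":0,"dy":3,"dz":0,"rx":0,"ry":0,"rz":0,"hand":1},{"dx":0,"dy":2,"dz":0,"rx":0,"ry":0,"rz":0,"hand":1},{"dx":0,"dy":0,"dz":0,"rx":0,"ry":0,"rz":0,"hand":1}]'
python3 look.py 13 wrist side
```

```text
clock: 12.15
position: [0.5681, 0.0732, 0.1361]
tool_rot: [-3.141, 0.0, 1.89]
force: [-1.9, -1.0, -1.5]
grip_width: -0.0003
12.15 tcp loc [  4.0474 -28.3387] z 0.13614621748091157 [-3.1414  0.0001  1.8898] F loc [-2.1014 -0.3987] -1.4851269970954282
wrist [397.6167 267.909 ] [ 361  235   77   66 3726] knob 0.1504010554981757 [ 30.9888 -25.5405] ray [ 31.0816 -25.7578]
side [311.1429 171.1633] [309 167   6  10  49] knob 0.14973352825135033 [ 34.0856 -31.7384] ray [ 33.6116 -32.0325]
```

View pics/wrist13.png

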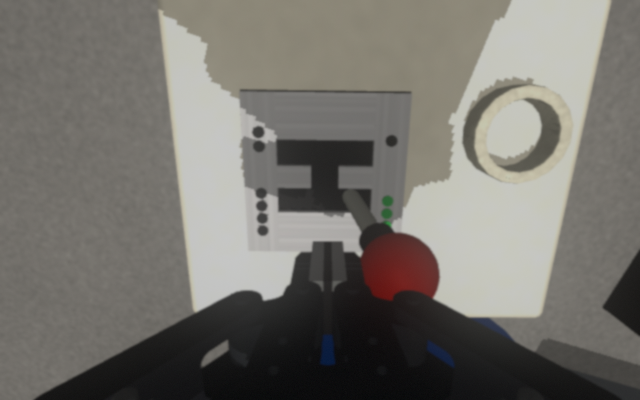

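Free-moving, still short of the end; go on in small steps, watching the force.

```bash
python3 -m inch '[{"dx":0,"dy":2,"dz":0,"rx":0,"ry":0,"rz":0,"hand":1},{"dx":0,"dy":1,"dz":0,"rx":0,"ry":0,"rz":0,"hand":1},{"dx":0,"dy":0,"dz":0,"rx":0,"ry":0,"rz":0,"hand":1}]'; python3 look.py 14
python3 -m inch '[{"dx":0,"dy":1,"dz":0,"rx":0,"ry":0,"rz":0,"hand":1},{"dx":0,"dy":0,"dz":0,"rx":0,"ry":0,"rz":0,"hand":1}]'; python3 look.py 14 wrist
```

```text
clock: 12.55
position: [0.571, 0.0741, 0.1363]
tool_rot: [3.142, 0.0, 1.89]
force: [-2.4, -0.8, -1.1]
grip_width: -0.0003
12.55 tcp loc [  7.0275 -28.3106] z 0.13628254815346502 [3.1416 0.     1.8899] F loc [-2.5006 -0.0889] -1.0699026199008814
clock: 12.75
position: [0.5719, 0.0744, 0.1363]
tool_rot: [3.142, -0.0, 1.89]
force: [-1.5, -0.7, -1.4]
grip_width: -0.0001
12.75 tcp loc [  7.9874 -28.2984] z 0.13629778445187546 [ 3.1416 -0.      1.8898] F loc [-1.6583 -0.2033] -1.3856348518930548
wrist [396.6972 267.1984] [ 361  235   75   66 3745] knob 0.1495414267192741 [ 34.7984 -25.7039] ray [ 34.6937 -25.4566]
```

```bash
python3 -m inch '[{"dx":0,"dy":1,"dz":0,"rx":0,"ry":0,"rz":0,"hand":1},{"dx":0,"dy":0,"dz":0,"rx":0,"ry":0,"rz":0,"hand":1}]'; python3 look.py 15
python3 -m inch '[{"dx":0,"dy":1,"dz":0,"rx":0,"ry":0,"rz":0,"hand":1},{"dx":0,"dy":0,"dz":0,"rx":0,"ry":0,"rz":0,"hand":1}]'; python3 look.py 15 wrist
```

```text
clock: 13.0
position: [0.5728, 0.0747, 0.1363]
tool_rot: [3.142, 0.0, 1.89]
force: [-2.3, -1.8, -1.0]
grip_width: -0.0001
13.0 tcp loc [  9.0174 -28.2937] z 0.13631131635833227 [3.1416 0.     1.8898] F loc [-2.7353 -1.0288] -0.9609545073108907
clock: 13.2
position: [0.5738, 0.075, 0.1363]
tool_rot: [3.142, 0.0, 1.89]
force: [-2.8, -1.0, -1.6]
grip_width: 0.0001
13.2 tcp loc [ 10.025  -28.3207] z 0.13629290814026426 [3.1415 0.     1.8898] F loc [-3.0025 -0.0482] -1.6038567326773716
wrist [396.3589 266.9154] [ 360  234   76   67 3759] knob 0.1490462971334253 [ 36.8112 -25.8375] ray [ 36.5944 -25.3242]
```

```bash
python3 -m inch '[{"dx":0,"dy":1,"dz":0,"rx":0,"ry":0,"rz":0,"hand":1},{"dx":0,"dy":0,"dz":0,"rx":0,"ry":0,"rz":0,"hand":1}]'; python3 look.py 16 wrist side
```

```text
clock: 13.45
position: [0.5747, 0.0753, 0.1363]
tool_rot: [-3.141, -0.0, 1.89]
force: [-1.9, -0.5, -1.7]
grip_width: -0.0001
13.45 tcp loc [ 10.9658 -28.2643] z 0.1362627977484364 [-3.1415 -0.      1.8898] F loc [-1.9301  0.074 ] -1.7010606842991718
wrist [396.0279 266.8606] [ 360  234   75   67 3731] knob 0.14890478025579323 [ 37.6384 -25.8687] ray [ 37.3907 -25.2794]
side [312.3191 170.4681] [310 166   6  10  47] knob 0.148699700918822 [ 42.2277 -31.336 ] ray [ 39.8985 -32.7691]
```

View pics/wrist16.png

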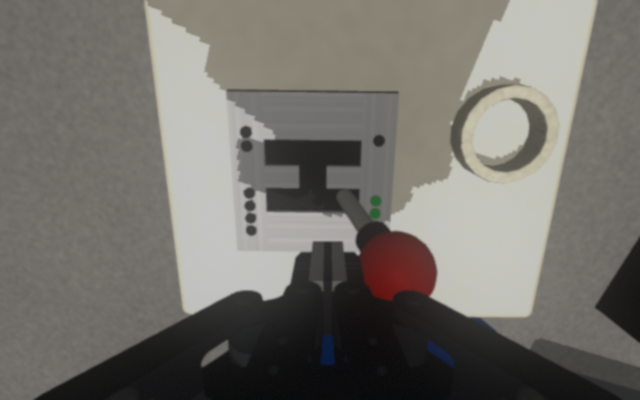

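View pics/side16.png

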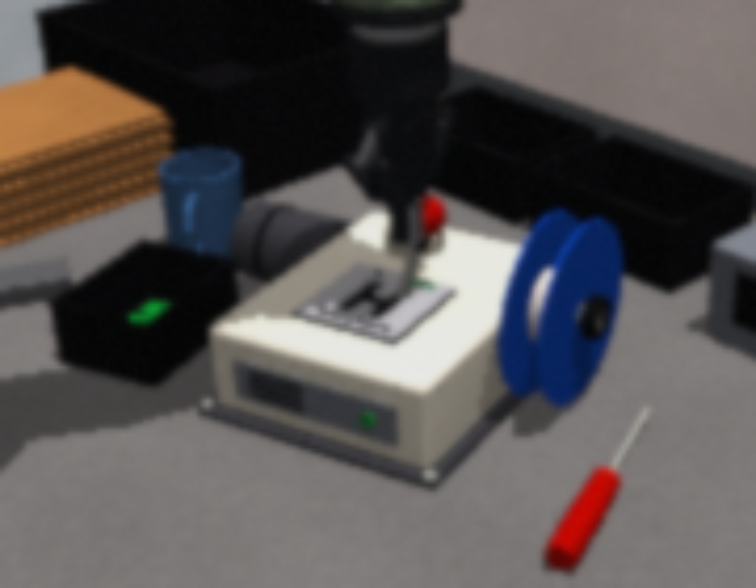

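```bash
python3 -m inch '[{"dx":0,"dy":1,"dz":0,"rx":0,"ry":0,"rz":0,"hand":1},{"dx":0,"dy":0,"dz":0,"rx":0,"ry":0,"rz":0,"hand":1}]'; python3 look.py 17 wrist
```

```text
clock: 13.75
position: [0.5754, 0.0756, 0.1362]
tool_rot: [-3.141, -0.0, 1.89]
force: [-3.9, -1.2, -1.4]
grip_width: 0.0001
13.75 tcp loc [ 11.709  -28.2741] z 0.13619000704713224 [-3.141  -0.      1.8898] F loc [-4.0436  0.0799] -1.3623948057448776
wrist [394.7592 266.6193] [ 359  234   74   67 3680] knob 0.14894232708759195 [ 37.85   -25.6754] ray [ 37.6159 -25.1074]
```

```bash
python3 -m inch '[{"dx":0,"dy":1,"dz":0,"rx":0,"ry":0,"rz":0,"hand":1},{"dx":0,"dy":0,"dz":0,"rx":0,"ry":0,"rz":0,"hand":1}]'; python3 look.py 18 wrist
```

```text
clock: 14.0
position: [0.5762, 0.0758, 0.1361]
tool_rot: [-3.141, -0.0, 1.89]
force: [-6.4, -1.4, -1.9]
grip_width: -0.0001
14.0 tcp loc [ 12.5233 -28.2642] z 0.13611503839147232 [-3.1406 -0.0001  1.8897] F loc [-6.4987  0.6445] -1.866243017142756
wrist [393.4515 266.3739] [ 357  234   75   67 3637] knob 0.14893755599316758 [ 38.0231 -25.4954] ray [ 37.7931 -24.9259]
```

Force climbs to 6.5 N and the knob no longer advances: it's at the stop. Back off and look.

```bash
python3 -m inch '[{"dx":0,"dy":-6,"dz":0,"rx":0,"ry":0,"rz":0,"hand":1},{"dx":0,"dy":-20,"dz":0,"rx":0,"ry":0,"rz":0,"hand":1},{"dx":0,"dy":-20,"dz":0,"rx":0,"ry":0,"rz":0,"hand":1},{"dx":0,"dy":-10,"dz":-30,"rx":0,"ry":0,"rz":0,"hand":1},{"dx":0,"dy":0,"dz":-40,"rx":0,"ry":0,"rz":0,"hand":1},{"dx":0,"dy":0,"dz":0,"rx":0,"ry":0,"rz":0,"hand":1},{"dx":0,"dy":0,"dz":0,"rx":0,"ry":0,"rz":0,"hand":1}]'; python3 look.py 19 wrist side scene
```

```text
clock: 14.75
position: [0.5241, 0.0587, 0.2074]
tool_rot: [3.138, -0.0, 1.89]
force: [0.0, 0.5, -0.7]
grip_width: -0.0001
14.75 tcp loc [-42.2931 -28.6359] z 0.20739214049642274 [ 3.1382 -0.0001  1.8901] F loc [0.1743 0.439 ] -0.6936622818826531
wrist [460.538  216.2791] [ 434  193   53   48 1974] knob 0.14852045262964197 [ 37.7537 -28.9893] ray [ 37.1377 -28.4526]
side [310.8571 170.6883] [307 166   9  10  77] knob 0.14800383007088458 [ 39.8374 -27.1331] ray [ 36.2759 -29.3466]
scene [332.9293 218.2121] [328 213  11  11  99] knob 0.1501935252202382 [ 40.3121 -27.2602] ray [ 40.1953 -27.2925]
```

View pics/wrist19.png

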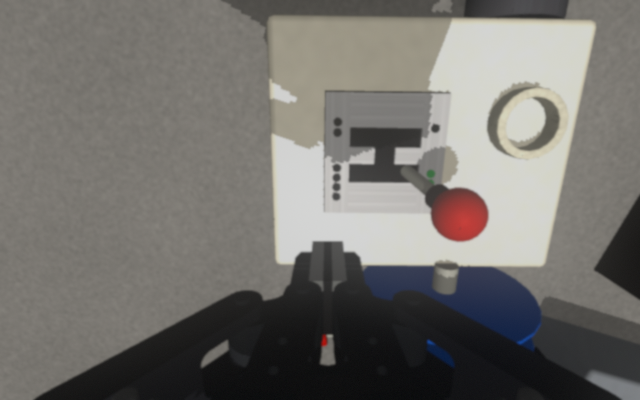

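View pics/scene19.png

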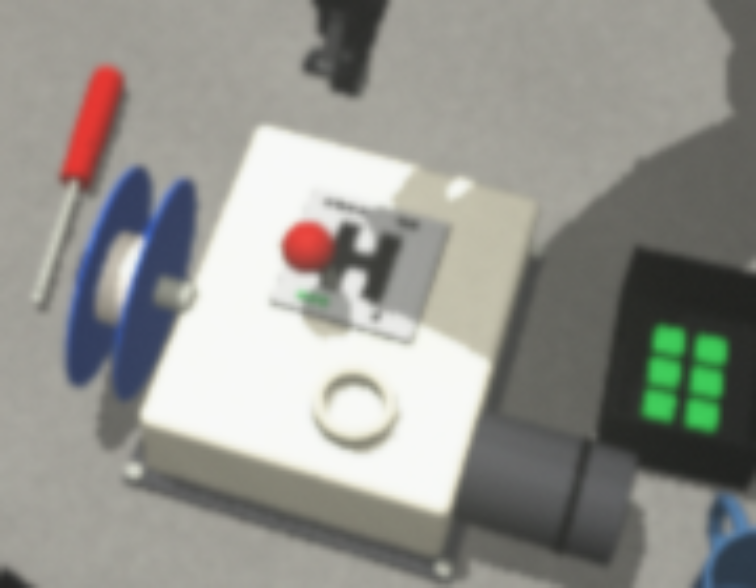

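View pics/side19.png

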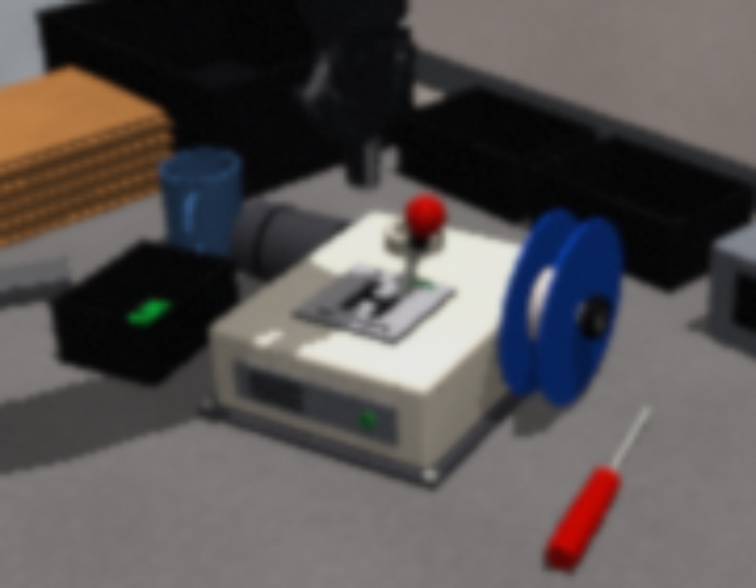

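The knob is at (38–40, −28) mm in the winder's axes. In the wrist view the stem is at the third slot's green-dot end, at about (408,172). The robot is clear, and the tape roll and the other things in view haven't moved.

```bash
python3 -c "
from workcell import bot
print(bot.job_done())"
```

```text
the job is handed in; nothing more can be done
None
```

The winder is in third gear, and I handed the job in at about 15 s of the 62 s allowed. With the fingers shut, I pushed the knob from first back to neutral, across to the right, then forward into the third slot until it stopped.

- **Force:** Pushing took about 2–4 N. I went on until the force rose to 6.5 N and the knob stopped moving forward.
- **Knob position after backing off:** The three cameras put it at x = 38–40 mm, y = −27 to −29 mm and z ≈ 149 mm. The third slot's end is at x = 39, y = −29 mm. The wrist picture shows the stem at the green-dot end of the slot.
- **Knob height:** I only pushed it from the side, and its height fits the knob being down.
- **Surroundings:** The robot was touching nothing, and the tape roll and the other things in view had not moved. I didn't check the glue bottle, spare reel and driver bits again at the end, but the arm did no work near them.
- **Disagreements:** The cameras differed from each other by 2–3 mm. Wrist readings of the knob's y taken while the gripper partly hid it were about 3 mm off, and this went away once it was in clear view.
- **Refused command:** My first two moves were refused because the rows lacked some keys. Nothing moved, and I sent them again with all the keys.

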